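# Park the blue pipette in its bench cradle

## Task

Lay the blue-banded pipette in the empty cradle so that it rests level in both notches, off the bench: its thick white handle in the wide black notch and its thin grey shaft in the narrow orange notch. Lower it in gently rather than dropping it, let go, and leave the yellow-banded pipette where it lies.

Things in the scene. Friction and masses are not known exactly. Their poses are not given: they have to be found in the camera images.
- pipette_blue: pipette to park, 237 mm long, about 0.11 kg. White octagonal handle 28 mm across flats, two sides upright; blue band and button. Origin on its axis in the handle near the balance point, the place to grip, 14 mm above the bench at first. x: along the axis to the tip; z up. Along x (mm): button -100, handle -75 to 50, grey shaft d 16 to 115, tip 137; finger hook -69 to -35, 29 above the axis.
- blue_shaft (a point): point on the blue pipette's axis, in the middle of its grey shaft, 85 mm from the pipette's origin towards the tip (it belongs over the orange notch)
- pipette_yellow: a second pipette of the same shape and size with a yellow band and yellow button; a bystander. Origin and axes as for the blue one
- cradle: empty cradle, fixed: grey base 200x60x8 mm, two 12 mm thick upright forks with 90 degree Vs. Origin on the bench; x from black to orange fork, z up. Black fork at x=-48 mm: V 52 wide at top, 56 high. Orange fork at x=85: V 39 wide, 58 high. A seated pipette lies level along +x, axis 50 mm above the bench over the cradle's x axis, best with its origin over the cradle's. 121 mm free between forks.
Things that resemble listed ones, but are neither listed nor needed, are in the scene too. What is shaped like the cradle but purple is not meant.

How it is judged:
At the end, for the whole second after the job is handed in: Blue pipette still, in both notches, tip to the orange fork: origin within 25 mm along and 10 mm across of the cradle's; shaft point within 10 mm of its centre line; both 50 mm up within 8 mm; level within 10 degrees. Yellow pipette within 30 mm of its start (x of pipette_blue in the frame of cradle between -0.025 and 0.025 m and y of pipette_blue in the frame of cradle between -0.01 and 0.01 m and z of pipette_blue in the frame of cradle between 0.042 and 0.058 m and x of blue_shaft in the frame of cradle above 0.05 m and y of blue_shaft in the frame of cradle between -0.01 and 0.01 m and z of blue_shaft in the frame of cradle between 0.042 and 0.058 m and angle between pipette_blue's own x axis and vertical between 1.396 and 1.745 rad and contact force between pipette_blue and cradle above 0.2 N and linear speed of pipette_blue below 0.03 m/s and angular speed of pipette_blue below 0.3 rad/s and distance of pipette_yellow from where it was at the start of the episode below 0.03 m); the robot touches nothing.
It fails at once if the blue pipette is dropped (let go and falling faster than 0.7 m/s, a fall of about 25 mm) (linear speed of pipette_blue above 0.7 m/s and contact force between the fingers and pipette_blue below 0.05 N).
It fails at once if the yellow pipette is shoved or carried more than 30 mm from where it lay (distance of pipette_yellow from where it was at the start of the episode above 0.03 m).
It also fails if it takes over 40 s, if anything falls off the work surface, if the arm or the gripper's body presses on something with over 40 N, if the wrist force passes 120 N, or if a joint passes its speed limit or range.

## Robot

A 7-joint arm with a two-finger parallel gripper is mounted at the origin on the work surface. World frame = base frame: x ahead of the robot, y to its left, z up, the work surface at z = 0. Lengths are in m, angles in rad, forces in N, time in s.
With the tool pointing down it reaches from about 0.4 to 0.875 m from the base axis. Payload 4.4 kg.
Tool frame: the origin (TCP) lies on the centre line of the jaws, within the pads' length; the fingertips stand 8 mm ahead of it and the grasp point (between the pads) lies 11 mm behind it (bot.tip_reach is the z of the fingertips in the tool frame, in m); z points along the fingers, y is the direction in which the jaws open and shut (so a half turn about z gives the same grasp; the last joint's range is limited). The gripper opens to 85 mm and grips with 20 to 120 N. Pads are 22 mm wide; open, the fingers measure 114 mm over their backs; the gripper's body (76 mm by 85 mm) begins 54 mm behind the grasp point. The pads swing forward as they close: fully open they stand 13 mm farther back than shut.
Start: joints at [-1.256, 0.628, 0.038, 1.517, -0.027, 0.996, -0.02], TCP at [0.242, 0.603, 0.239] pointing down, gripper open.
Joint ranges: [-3.06, 3.06], [-0.37, 2.12], [-1.25, 1.32], [0.18, 2.47], [-1.1, 4.24], [0.23, 1.98], [-2.94, 2.94]. Speed limits (rad/s): [2.57, 2.57, 3.14, 3.14, 3.14, 3.14, 3.14].

## Interface

Orientations are given as a 3x3 rotation matrix whose columns are the frame's x, y, z axes.
In Python, from plant import bot gives the robot as it stands. The module is installed in compiled form; this text tells all that it offers. Calls block until the motion is done:
- bot.reach(position, orientation): joint-space move of the TCP to a pose.
- bot.movel(position, orientation=None, feed=0.15): straight line of the TCP; orientation=None keeps the orientation; feed is the mean speed in m/s.
- bot.set_joints(angles): joint-space move.
- bot.move_gripper(opening): finger opening in m; the grip force is fixed at half the most; returns when the fingers have stopped.
- bot.dwell(seconds).
- bot.ik(position, orientation): joint angles nearest the present ones, or None.
- bot.get_state(): the state.
- bot.grab_frame(name): name is "side" or "top"; returns a dict with "image" (400x640x3 uint8, blue, green, red), "fx", "fy", "cx", "cy" (pixels), "pose" (4x4, takes a point from camera to world coordinates). Camera axes: x right, y down, z forward; pixel columns grow to the right and rows downward; lengths in m; the calibration is good to about 2 mm. A picture is of the moment at which its call begins. There is no depth.
A pose or a line that the arm cannot do raises bot.MotionError and nothing moves.
- bot.sign_off(): hands the job in, once; it reports no verdict.
The state is a dict: "time_s": time; "q": joint angles; "qd": joint speeds; "effort": joint torques, N m; "ee_pos": TCP position; "eef_rot": TCP orientation; "contact_force": force on the tool from outside, world axes, zero at the start; "ft_torque": the same for the moment, N m; "opening": finger opening in m.
Only numpy, scipy, OpenCV 4.12 (cv2) and the standard library are available. Lean on these libraries where they do the work, as an engineer would, in place of code of your own. Each camera call takes 0.05 s, during which the arm holds its last target.

## Working session

There is one attempt and no reset: what is moved stays moved. The work goes in short steps, each a Python script; the robot and the scene stay as the last script left them, time stands still between calls to the robot, and variables do not carry over. Pictures are saved under pics/ and viewed, and the job is handed in when it is done.

```bash
mkdir -p pics; cat > h.py <<'E'
import numpy as np, cv2
from plant import bot
def snap(n,tag):
    f=bot.grab_frame(n); cv2.imwrite(f'pics/{tag}.png',f['image']); np.savez(f'pics/{tag}.npz',**f); return f
def ray(f,u,v):
    P=np.array(f['pose']); d=np.array([(u-f['cx'])/f['fx'],(v-f['cy'])/f['fy'],1.]); return P[:3,3],P[:3,:3]@d
def onz(f,u,v,z):
    o,d=ray(f,u,v); return o+d*(z-o[2])/d[2]
def proj(f,p):
    P=np.array(f['pose']); c=P[:3,:3].T@(np.array(p)-P[:3,3]); return np.array([f['fx']*c[0]/c[2]+f['cx'],f['fy']*c[1]/c[2]+f['cy']])
def load(tag): 
    d=np.load(f'pics/{tag}.npz'); return {k:d[k] for k in d}
E
python3 - <<'E'
from h import *
for n in('top','side'):
    f=snap(n,n+'0'); print(n,f['fx'],f['cx'],f['cy'],np.round(f['pose'],3).tolist())
s=bot.get_state(); print(s['time_s'],s['ee_pos'],np.round(s['eef_rot'],2).tolist(),s['opening'],bot.tip_reach)
E
```

```text
top 438.84190561495706 329.3514931474105 200.3609815557611 [[0.02, -0.989, 0.146, 0.321], [-1.0, -0.021, -0.007, 0.013], [0.01, -0.145, -0.989, 1.122], [0.0, 0.0, 0.0, 1.0]]
side 383.5836625510416 318.3532903494393 196.38018463724023 [[0.951, -0.155, 0.268, 0.292], [-0.31, -0.478, 0.822, -0.596], [0.0, -0.865, -0.502, 0.425], [0.0, 0.0, 0.0, 1.0]]
0.1 [0.24135761 0.60296118 0.23850395] [[-0.93, 0.37, -0.0], [0.37, 0.93, -0.0], [-0.0, -0.0, -1.0]] 0.0853779454552439 0.008
```

View pics/top0.png

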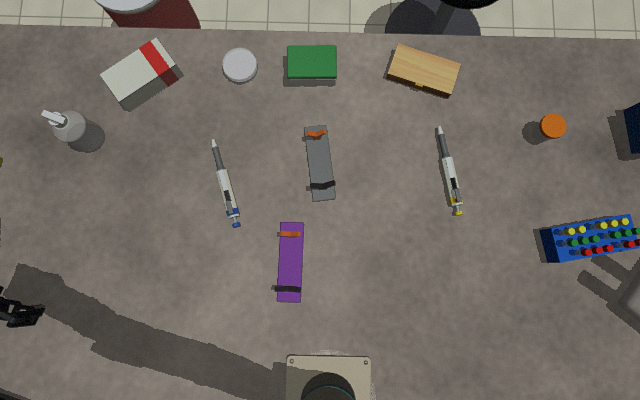

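View pics/side0.png

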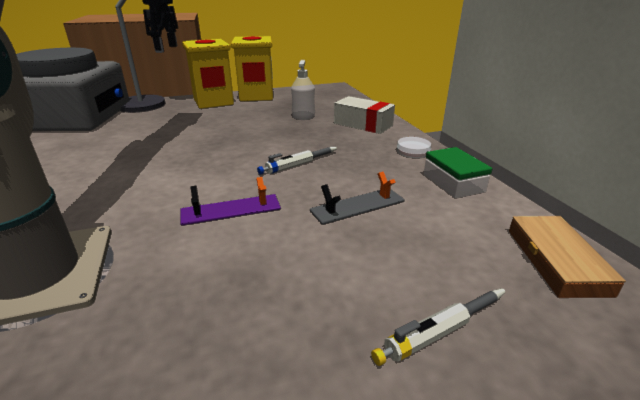

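The top view shows the blue pipette with its tip at about (214,142) and button at (237,225). The grey cradle is centred near (320,163), with its orange fork at (316,133) and its black fork at (322,185). The yellow pipette is at (450,170). I'll zoom in to measure.

```bash
python3 - <<'E'
from h import *
t=load('top0')['image'];s=load('side0')['image']
a=cv2.resize(t[115:240,195:345],None,fx=5,fy=5,interpolation=cv2.INTER_CUBIC)
b=cv2.resize(s[135:235,245:415],None,fx=4.7,fy=4.7,interpolation=cv2.INTER_CUBIC)
cv2.imwrite('pics/ta.png',a[:600,:800]);cv2.imwrite('pics/sb.png',b)
E
```

```text
(no output)
```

View pics/ta.png

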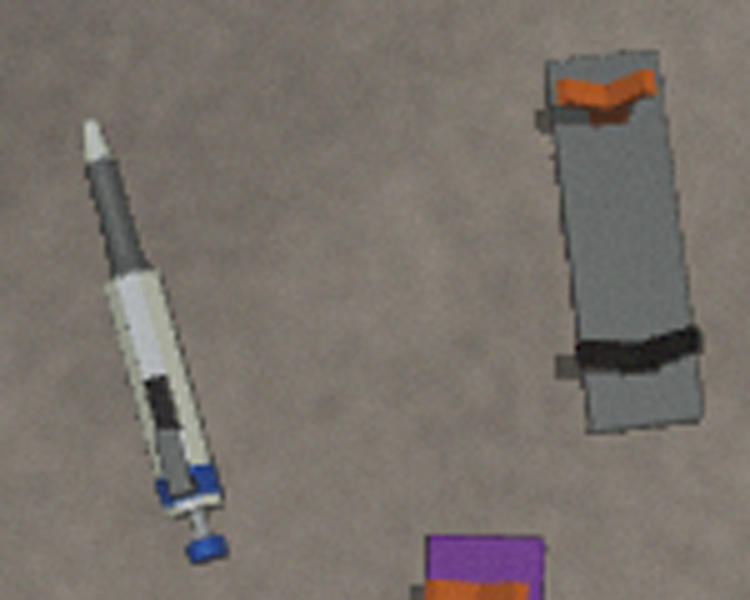

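View pics/sb.png

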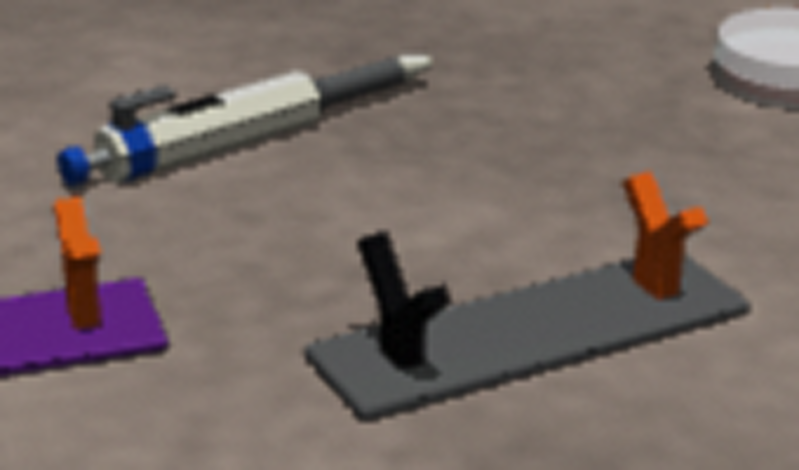

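```bash
python3 - <<'E'
from h import *
f=load('top0'); g=load('side0')
T=lambda x,y,z: onz(f,(x+.5)/5-.5+195,(y+.5)/5-.5+115,z)
S=lambda x,y,z: onz(g,(x+.5)/4.7-.5+245,(y+.5)/4.7-.5+135,z)
c=[T(545,61,.008),T(658,50,.008),T(703,420,.008),T(588,433,.008)]
print('cradle top',np.round(c,4).tolist())
ce=sum(c)/4; o=(c[0]+c[1])/2; b=(c[2]+c[3])/2; d=o-b; print(ce,np.linalg.norm(d),np.linalg.norm(c[1]-c[0]),np.linalg.norm(c[2]-c[3]),np.arctan2(d[1],d[0]))
# side: base corners
c2=[S(305,352,.008),S(365,412,.008),S(748,305,.008),S(690,257,.008)]
print('side',np.round(c2,4).tolist(), sum(c2)/4)
d2=(c2[2]+c2[3]-c2[0]-c2[1])/2; print(np.linalg.norm(d2),np.arctan2(d2[1],d2[0]))
# side vs top of V notches: orange notch top outline corners z=.058; black .056
for n,p in dict(oL=(556,90),oR=(657,80)).items(): print(n,T(*p,.058))
for n,p in dict(bL=(577,352),bR=(700,338)).items(): print(n,T(*p,.056))
# pipette
tip=T(91,120,.014); bt=T(209,560,.014); d=tip-bt; L=np.linalg.norm(d); print('pip',tip,bt,L,np.arctan2(d[1],d[0]), bt+d/L*.1)
# handle front end corners (silhouette mid-height) & back
hf=(T(105,282,.014)+T(160,268,.014))/2; hb=(T(165,508,.014)+T(222,500,.014))/2
print('handle',hf,hb,np.linalg.norm(hf-hb))
sm=(T(87,165,.014)+T(115,158,.014))/2; print('shaft end',sm)
tip=S(432,61,.014); bt=S(64,165,.014); d=tip-bt; L=np.linalg.norm(d); print('pip side',tip,bt,L,np.arctan2(d[1],d[0]), bt+d/L*.1)
E
```

```text
cradle top [[0.6784, 0.0765, 0.008], [0.6858, 0.0173, 0.008], [0.4894, -0.01, 0.008], [0.4814, 0.0488, 0.008]]
[0.58375659 0.03315649 0.008     ] 0.198638273424476 0.059714960774475884 0.05937658615136947 0.13871292991706827
side [[0.4811, 0.0415, 0.008], [0.4912, -0.0107, 0.008], [0.6843, 0.0177, 0.008], [0.6802, 0.0662, 0.008]] [0.58420482 0.02868301 0.008     ]
0.1978989350494013 0.13447497402610845
oL [0.64743309 0.06773991 0.058     ]
oR [0.65379884 0.01725447 0.058     ]
bL [0.51468963 0.05376898 0.056     ]
bR [ 0.52304804 -0.00676562  0.056     ]
pip [0.63922037 0.31094879 0.014     ] [0.41164459 0.23814917 0.014     ] 0.2389362264436266 0.3096047875446655 [0.50689    0.26861739 0.014     ]
handle [0.55753968 0.28484582 0.014     ] [0.43987876 0.24742011 0.014     ] 0.12346973721353804
shaft end [0.61717215 0.30448113 0.014     ]
pip side [0.64118752 0.31399507 0.014     ] [0.41291347 0.24438914 0.014     ] 0.23865042793833288 0.2959668561562678 [0.50856553 0.27355562 0.014     ]
```

```bash
cat >> h.py <<'E'
def R(yaw):
    c,s=np.cos(yaw),np.sin(yaw); return np.array([[-c,-s,0],[-s,c,0],[0,0,-1.]])
PB=np.array([.509,.2694]); YB=.309
YC=.1387; CR=np.array([.5838,.0332])-.0185*np.array([np.cos(YC),np.sin(YC)])
def st(m=''):
    s=bot.get_state(); print(m,round(s['time_s'],2),np.round(s['ee_pos'],4),np.round(s['contact_force'],2),np.round(s['ft_torque'],2),round(s['opening'],4))
E
python3 - <<'E'
from h import *
print(bot.ik([*PB,.16],R(YB)),bot.ik([*CR,.16],R(YC)))
bot.reach([*PB,.16],R(YB)); st('above')
bot.movel([*PB,.05],feed=.12); st(); snap('side','side1'); 
E
```

```text
[-0.44458994  0.62352657 -0.14083826  1.80494116  0.12438713  0.72167894
  1.22702518] [-0.05612615  0.60982285 -0.07288309  1.83274177  0.06468199  0.70130723
  1.5441439 ]
above 1.7 [0.5086 0.2709 0.1602] [ 0.51 -0.18  0.3 ] [-0.05 -0.   -0.04] 0.0858
 2.77 [0.5095 0.2698 0.0506] [-0.73 -0.37  0.08] [0.01 0.01 0.02] 0.0856
```

View pics/side1.png

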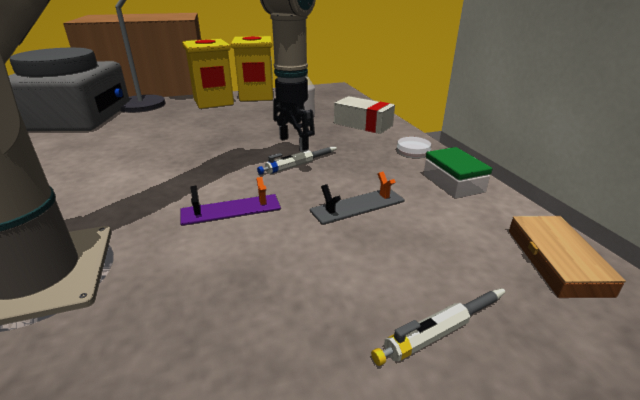

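The fingers at (283–310,135) straddle the pipette handle at about (295,160), so I'll go down and grip.

```bash
python3 - <<'E'
from h import *
bot.movel([*PB,.012],feed=.06); st('down')
bot.move_gripper(.015); st('grip')
bot.movel([*PB,.15],feed=.1); bot.dwell(.2); st('up')
f=snap('side','side2'); cv2.imwrite('pics/side2c.png',cv2.resize(f['image'][40:200,200:400],None,fx=3.5,fy=3.5,interpolation=cv2.INTER_CUBIC))
f=snap('top','top2'); cv2.imwrite('pics/top2c.png',cv2.resize(f['image'][110:240,170:330],None,fx=4.5,fy=4.5,interpolation=cv2.INTER_CUBIC))
E
```

```text
down 3.6 [0.5091 0.2695 0.0119] [-0.02  1.03  0.22] [ 0.01  0.05 -0.01] 0.0857
grip 4.17 [0.5092 0.2695 0.0124] [0.06 0.49 3.66] [-0.1   0.16  0.03] 0.0267
up 5.9 [0.5088 0.2693 0.1495] [-0.07  0.22 -1.28] [-0.   -0.02  0.07] 0.0267
```

View pics/side2c.png

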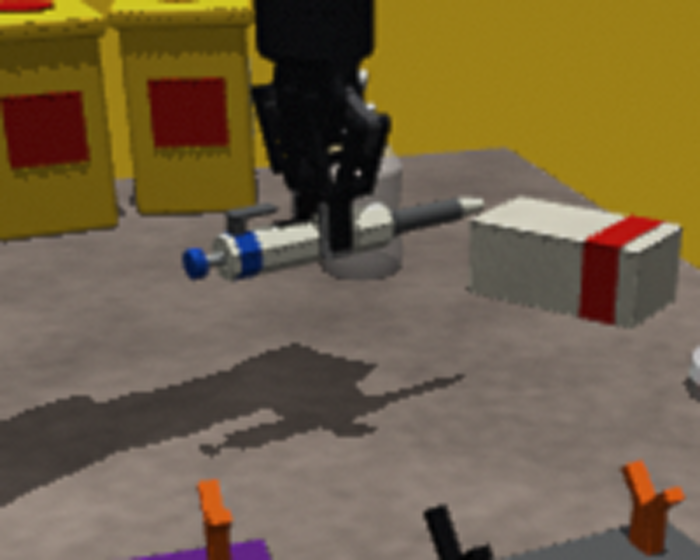

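View pics/top2c.png

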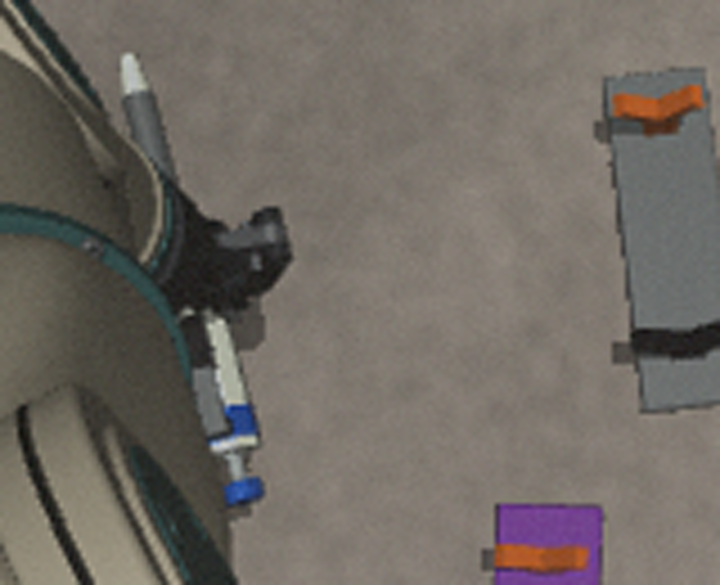

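The pipette is held. Its tip is at (482,202) in the side crop and (127,56) in the top crop. The button is at (195,264) in the side crop and (245,490) in the top crop. I'll triangulate both to get the pitch and the position in the hand.

```bash
cat >> h.py <<'E'
def tri(*r):
    A=np.zeros((3,3));b=np.zeros(3)
    for o,d in r:
        d=d/np.linalg.norm(d);M=np.eye(3)-np.outer(d,d);A+=M;b+=M@o
    p=np.linalg.solve(A,b); return p,[round(float(np.linalg.norm(np.cross(p-o,d/np.linalg.norm(d)))),4) for o,d in r]
E
python3 - <<'E'
from h import *
f=load('top2');g=load('side2')
T=lambda x,y: ray(f,(x+.5)/4.5-.5+170,(y+.5)/4.5-.5+110)
S=lambda x,y: ray(g,(x+.5)/3.5-.5+200,(y+.5)/3.5-.5+40)
tip,e=tri(T(127,56),S(483,202)); bt,e2=tri(T(245,490),S(195,264))
d=tip-bt;L=np.linalg.norm(d); print(tip,e,bt,e2,L,'yaw',np.arctan2(d[1],d[0]),'pitch deg',np.degrees(np.arcsin(d[2]/L)), 'orig',bt+d*(97/234))
E
```

```text
[0.63813946 0.3096627  0.15332778] [0.0009, 0.0009] [0.41697693 0.23839081 0.15200331] [0.0007, 0.0007] 0.23236674367279153 yaw 0.3117519001336562 pitch deg 0.3265812493770724 orig [0.50865542 0.26793514 0.15255234]
```

The pipette is level (0.3°) and sits where expected in the hand. I'll carry it over the cradle, lower it to just above the forks, and check.

```bash
python3 - <<'E'
from h import *
bot.movel([*CR,.15],R(YC),feed=.12); bot.movel([*CR,.085],feed=.08); bot.dwell(.2); st()
f=snap('side','side3'); cv2.imwrite('pics/side3c.png',cv2.resize(f['image'][100:240,280:440],None,fx=4.2,fy=4.2,interpolation=cv2.INTER_CUBIC))
f=snap('top','top3'); cv2.imwrite('pics/top3c.png',cv2.resize(f['image'][100:230,260:400],None,fx=4.5,fy=4.5,interpolation=cv2.INTER_CUBIC))
E
```

```text
9.36 [0.5659 0.0307 0.0855] [ 0.58  0.64 -0.96] [ 0.02 -0.02 -0.  ] 0.0263
```

View pics/side3c.png

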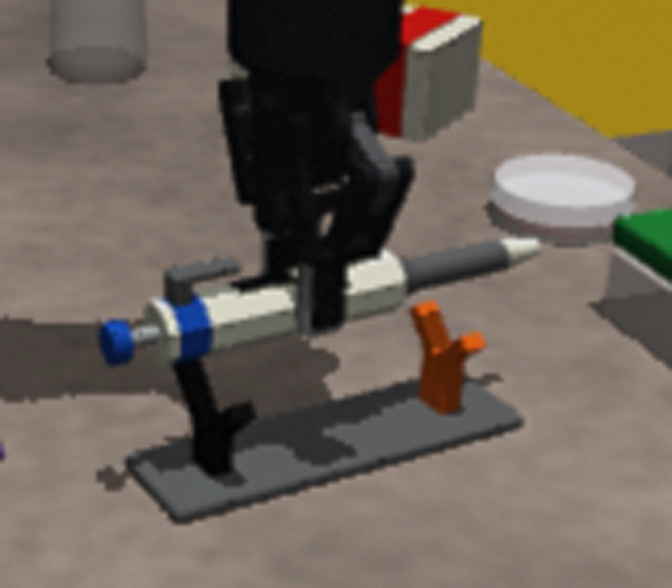

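View pics/top3c.png

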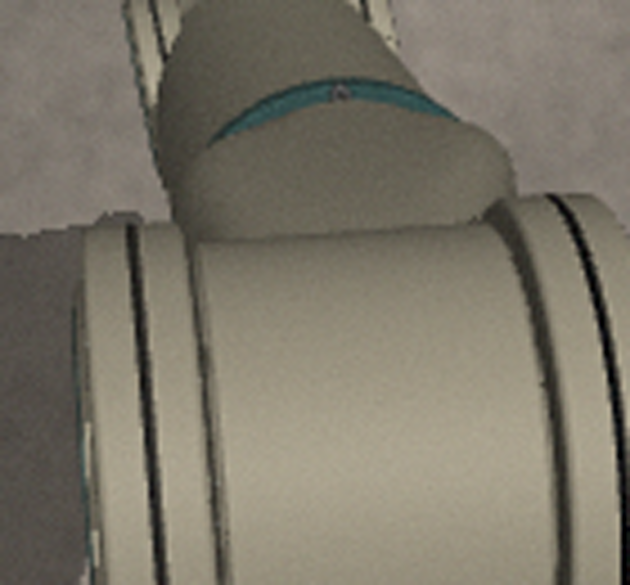

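In the side crop the pipette hangs level over both forks, with the orange V at (445,340) and the black V at (215,420). The arm hides everything in the top view. I'll lower it in small steps and watch the force.

```bash
python3 - <<'E'
from h import *
bot.movel([*CR,.058],feed=.06); st()
for z in (.054,.051,.049,.0475):
    bot.movel([*CR,z],feed=.03); st(z)
    if bot.get_state()['contact_force'][2]>5: break
f=snap('side','side4'); cv2.imwrite('pics/side4c.png',cv2.resize(f['image'][100:240,280:440],None,fx=4.2,fy=4.2,interpolation=cv2.INTER_CUBIC))
E
```

```text
10.06 [0.5653 0.0306 0.0576] [ 0.12 -0.21 -1.03] [ 0.01 -0.01  0.04] 0.0268
0.054 10.34 [0.5654 0.0306 0.054 ] [-0.47  0.65 -1.1 ] [ 0.02  0.03 -0.  ] 0.0265
0.051 10.59 [0.5654 0.0306 0.0509] [-1.2  -0.6  -0.87] [-0.05 -0.    0.05] 0.0264
0.049 10.84 [0.5657 0.0308 0.049 ] [ 0.13  0.44 -1.05] [ 0.05 -0.12  0.03] 0.0265
0.0475 11.09 [0.5658 0.031  0.0485] [-0.41  1.35  7.72] [0.1  0.34 0.14] 0.0267
```

View pics/side4c.png

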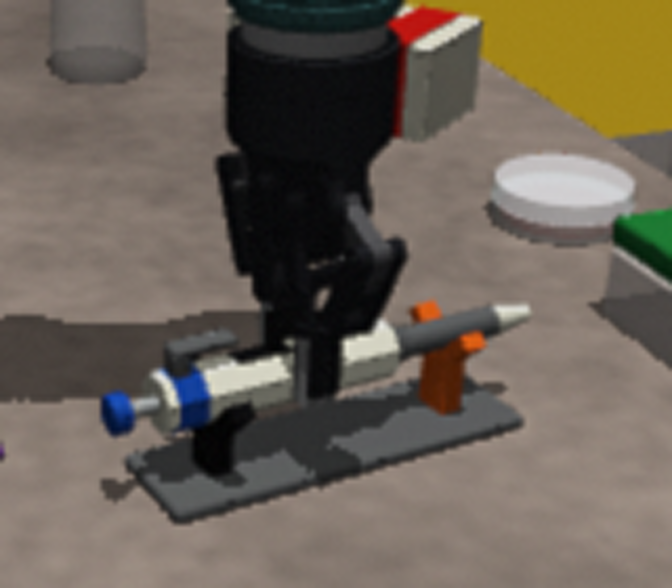

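Contact came at the seated height, about 7.7 N up. The picture shows the shaft in the orange V at (445,335) and the handle in the black V at (220,410). I'll release.

```bash
python3 - <<'E'
from h import *
bot.move_gripper(.06); bot.dwell(.2); st('open')
p=bot.get_state()['ee_pos']
bot.movel([p[0],p[1],.16],feed=.1); 
bot.reach([.45,.45,.3],R(.8)); bot.dwell(.3); st('away')
f=snap('side','side5'); cv2.imwrite('pics/side5c.png',cv2.resize(f['image'][100:240,280:440],None,fx=4.2,fy=4.2,interpolation=cv2.INTER_CUBIC))
f=snap('top','top5'); cv2.imwrite('pics/top5c.png',cv2.resize(f['image'][100:230,260:400],None,fx=4.5,fy=4.5,interpolation=cv2.INTER_CUBIC))
a=load('top0')['image'][110:225,415:485].astype(int);b=f['image'][110:225,415:485].astype(int); print('yellow diff px',(abs(a-b).max(2)>60).sum())
E
```

```text
open 11.76 [0.5654 0.0307 0.0474] [ 0.18 -0.16 -0.57] [-0.01 -0.02  0.02] 0.0601
away 15.01 [0.4505 0.4494 0.2998] [-0.38  0.12  0.25] [-0.07 -0.01  0.03] 0.0598
yellow diff px 0
```

View pics/side5c.png

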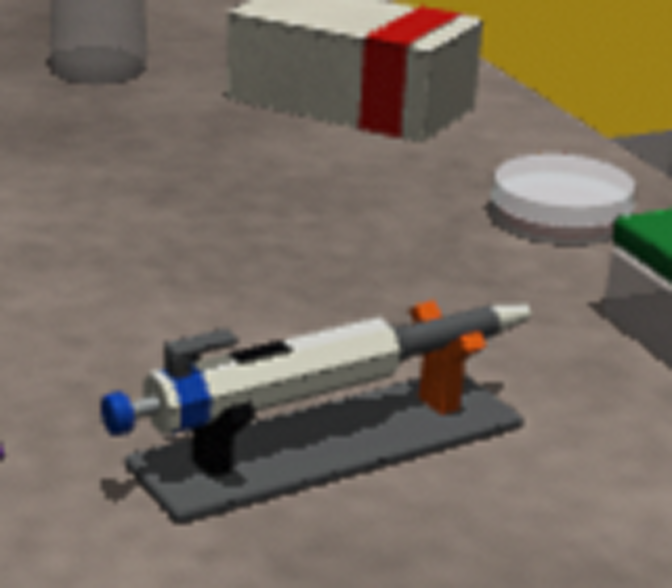

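View pics/top5c.png

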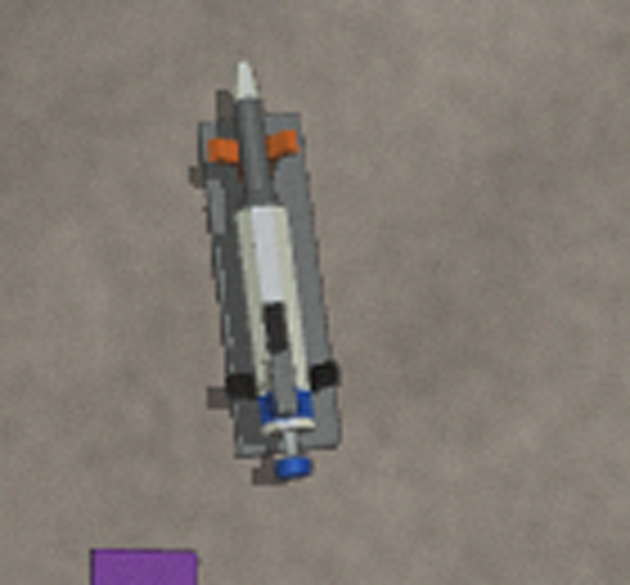

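The pipette now lies in both notches. In the top crop its tip is at (244,64) and its button at (293,467). In the side crop they are at (530,311) and (117,413). I'll check the numbers before handing in.

```bash
python3 - <<'E'
from h import *
f=load('top5');g=load('side5')
T=lambda x,y: ray(f,(x+.5)/4.5-.5+260,(y+.5)/4.5-.5+100)
S=lambda x,y: ray(g,(x+.5)/4.2-.5+280,(y+.5)/4.2-.5+100)
tip,e=tri(T(244,64),S(530,311)); bt,e2=tri(T(293,467),S(117,413))
d=tip-bt;L=np.linalg.norm(d);c,s=np.cos(YC),np.sin(YC)
for n,k in(('orig',97/234),('shaft',182/234)):
    p=bt+d*k; r=p[:2]-CR; print(n,'cradle frame',np.round([c*r[0]+s*r[1],-s*r[0]+c*r[1],p[2]],4))
print(e,e2,L,'pitch',np.degrees(np.arcsin(d[2]/L)))
bot.sign_off()
E
```

```text
orig cradle frame [-0.0002 -0.0008  0.0517]
shaft cradle frame [ 0.084  -0.0007  0.052 ]
[0.0009, 0.0009] [0.0002, 0.0002] 0.2319082865074185 pitch 0.20335700901492634
the job is handed in; nothing more can be done
```

I laid the blue pipette in the empty grey cradle, white handle in the black notch and grey shaft in the orange one. I then let go, moved the arm clear and handed the job in at about 15 s of the 40 s allowed.

**Handling:** I gripped it at its origin and lowered it in small steps. It touched at the seated height, with about 7.7 N on the tool, before I opened the fingers.

**Final position:** Triangulated from both cameras and measured in the cradle's frame, it is well inside the limits:

| Point | Along (mm) | Across (mm) | Height (mm) |
|---|---|---|---|
| Origin | -0.2 | -0.8 | 51.7 |
| Shaft point | 84.0 | -0.7 | 52.0 |

It is tilted about 0.2°.

**Yellow pipette:** There was no visible change at its place in the top view between the first picture and the last.

**Disagreements:**
- The pipette's triangulated length came out at 232 mm, against about 234 mm expected between the picked points. The two cameras' rays met within about 1 mm.
- In the first pictures, the side view put the cradle and the pipette about 5 mm off in y from the top view. I took this as edges I had picked badly in the side view and used the top view.
- The top view was blocked while I lowered the pipette, so only the side view and the force readings guided that part.

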